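# Latch the two-part mould press shut

## Robot

A 6-joint arm with a two-finger parallel gripper is mounted at the origin on the work surface. World frame = base frame: x ahead of the robot, y to its left, z up, the work surface at z = 0. Lengths are in m, angles in degrees, forces in N, time in s.
With the tool pointing down it reaches from about 0.4 to 0.825 m from the base axis. Payload 7 kg.
Tool frame: the origin (TCP) lies midway between the tips of the shut fingers; the grasp point (between the pads) lies 19 mm behind it; z points along the fingers, y is the line along which they close (so a half turn about z gives the same grasp; the last joint's range is limited). The gripper opens to 88 mm and grips with 3 to 60 N. Pads are 19 mm wide; open, the fingers measure 130 mm over their backs; the gripper's body (78 mm by 193 mm) begins 47 mm behind the grasp point.
Start: joints at [92.023, 20.546, 0.682, 0, -70.136, -16.507], TCP at [0.169, 0.654, 0.227] pointing down, gripper open.
Joint ranges: [-176.03, 176.03], [-82.01, 121.73], [-58.28, 71.71], [-173.87, 95.51], [-174.79, -0.11], [-173.66, 173.66]. Speed limits (degrees/s): [136.94, 136.94, 172.46, 180, 180, 180].

## Interface

Orientations are given as a 3x3 rotation matrix whose columns are the frame's x, y, z axes.
In Python, from rig import robot gives the robot as it stands. Calls block until the motion is done:
- robot.goto(position, orientation): joint-space move of the TCP to a pose.
- robot.servo_line(position, ori=None, speed=0.15): straight line of the TCP; ori=None keeps the orientation; speed is the mean speed in m/s.
- robot.movej(angles): joint-space move.
- robot.move_gripper(opening): opening from 0.0 (shut) to 1.0 (fully open); the grip force is fixed at half the most; returns when the fingers have stopped.
- robot.dwell(seconds).
- robot.ik(position, orientation): joint angles nearest the present ones, or None.
- robot.grab_frame(name): name is "scene" or "top" or "wrist"; returns (picture, depth): 400x640x3 uint8, red, green, blue; 400x640 float32, m along the optical axis (not along the pixel's ray), 0 where there is no reading.
- robot.camera_info(name): a dict with "vfov" (degrees; the focal length in pixels is half the picture's height over the tangent of half this angle, whatever the lens; pixels are square), "cx", "cy" (the principal point, pixels), "view" (4x4, takes a point from world to camera coordinates); the wrist camera has in their place "T_tool_cam" (4x4, takes a point from camera to tool coordinates, whose origin is the TCP and whose axes are the flange's). Camera axes: x right, y down, z forward; pixel columns grow to the right and rows downward; lengths in m; the calibration is good to about 2 mm. A picture is of the moment at which its call begins: read the wrist's pose just before it. camera_info takes no time and is no camera call.
A pose or a line that the arm cannot do raises robot.Unreachable and nothing moves.
- robot.job_done(): hands the job in; it is judged then, once.
Readings, each from a call of its own:
- robot.read_t(): time.
- robot.read_qpos(): joint angles.
- robot.read_qvel(): joint speeds.
- robot.read_effort(): joint torques, N m.
- robot.read_position(): TCP position.
- robot.read_tcp_rot(): TCP orientation.
- robot.read_force(): force on the tool from outside, world axes, zero at the start.
- robot.read_ft_torque(): the same for the moment, N m.
- robot.read_grip_width(): opening from 0.0 (shut) to 1.0 (fully open).
- robot.read_finger_force(): force on a finger pad.
Only numpy, scipy, OpenCV 4.12 (cv2) and the standard library are available. Lean on these libraries where they do the work, as an engineer would, in place of code of your own. Each camera call takes 0.05 s, during which the arm holds its last target. There are 200 camera calls.

## Task

Close the mould press: lift the draw latch's steel loop by its tab over the keeper, let it drop in front of the keeper so that its crossbar catches under the lip, and let go; then push the upright lever back, past its toggle point, until it is fully down and the two mould halves are drawn together. The lever goes down beneath the lamp bar, so reach in at a slant without bumping the lamp, leave the other things on the bench where they are, and back off at the end.

Things in the scene. Friction and masses are not known exactly. Their poses are not given: they have to be found in the camera images.
- press: Mould press fixed to the bench: wooden board 245 x 150 x 12 mm, on it a fixed aluminium half 160 x 90 mm (press x = -55 to 105 mm, top at 45 mm), a sliding half in front and a draw latch on top. Origin: on the bench below the lever's pivot. Its -x axis points from lever to keeper (roughly to the robot), y along all hinges, z up.
- jaw (a joint): How far the sliding half stands out from the fixed half, in m: 0 = halves together, up to 0.014; it starts 3 to 12 mm out. It slides along press -x with about 9 N of friction. It is 60 x 90 mm, top at 45 mm above the bench; its front face is at press x = -116 mm minus this value.
- keeper (a point): Where the crossbar belongs, on the sliding half; 53 mm above the bench, at press x = -104 mm minus the jaw value. Keeper: steel post 28 mm wide (y), front face 4 mm behind this point (lever side); a lip reaches 4 mm in front of it, underside 10 mm and top 18 mm above it. Floor (sliding half's top) 8 mm below it, ending 12 mm in front. The bar goes down in front of the lip, then back under it.
- lever (a joint): Lever angle in rad: 0 = straight up, positive = leaning back away from the keeper, range -0.8 to 1.70 (fully down at its stop, 8 degrees below level). Starts -0.25 to 0.1, stays where left (friction 0.07 N m). With the loop hooked, resistance rises from about 0.75, toggle point about 1.42, beyond it the loop pulls the lever to its stop; about 5 to 10 N at 65 mm from the pivot.
- lever_pivot (a point): the lever's hinge axis, 70 mm above the bench at the press origin
- lever_end (a point): middle of the free end of the lever, 95 mm from the pivot. The lever is a flat steel plate, 34 mm wide (along y) and 10 mm thick (its outer 67 mm), straight.
- loop_bar (a point): Centre of the loop's crossbar, a steel rod 8 mm thick, 60 mm long (y). The loop (two 6 mm wires, 54 mm apart) hinges on the lever 22 mm from the lever's pivot; crossbar 122 mm from that hinge. Slight friction: it stays where left, and starts raised above the keeper. Pulled forward, it takes the lever along; to pass the lip it leans to about 0 to -0.6 (jaw far out). Springy lengthwise, 12 N/mm.
- loop_tab (a point): Grip point on the loop's tab: a flat tongue 20 mm wide (along y), 8 mm thick, reaching 52 mm from the crossbar outward, away from the lever, bent up by 17 degrees (0.3 rad) from the loop's plane; this point is 36 mm out from the crossbar's centre. When hooked, the tab overhangs the front of the sliding half, with free air below and beside.
- lamp: light bar fixed over the press: 380 mm long along the press's y, 40 mm deep (press x = 52 to 92 mm), underside 202 mm and top 227 mm above the bench, on two thin posts at y = +-170 mm, x = 72 mm. Origin at the press origin. Must not be bumped (pushed with more than 5 N).
- dapping_block: bystander: brass cube 55 mm, loose; origin under its centre. Must stay where it is.
- flux_jar: bystander: amber glass jar, 52 mm diameter, 75 mm high, loose; origin under its centre. Must stay where it is.
- pen_tray: bystander: wooden tray 160 x 80 x 22 mm with rods, loose; origin under its centre. Must stay where it is.

How it is judged:
By the outcome, as a careful person would: the job done as asked, in the order asked, and still so for the second after the job is handed in, with the robot touching nothing.
It also fails if it takes over 54 s, if anything falls off the work surface, if the arm or the gripper's body presses on something with over 40 N, if the wrist force passes 120 N, or if a joint passes its speed limit or range.

## Working session

There is one attempt and no reset: what is moved stays moved. The work goes in short steps, each a Python script; the robot and the scene stay as the last script left them, time stands still between calls to the robot, and variables do not carry over. Pictures are saved under pics/ and viewed, at most 10 in all, crops included, and the job is handed in when it is done.

```bash
ls; mkdir -p pics
python3 - <<'E'
from rig import robot
import cv2,numpy as np
for n in("scene","top"):
    p,d=robot.grab_frame(n); cv2.imwrite(f"pics/{n}0.png",p[:,:,::-1]); np.save(f"pics/{n}0.npy",d)
    c=robot.camera_info(n); print(n,c["vfov"],c["cx"],c["cy"],np.round(c["view"],4).tolist())
c=robot.camera_info("wrist");print(c)
print(robot.read_tcp_rot(),robot.read_t())
E
```

```text
pics
scene 49.034363608205 318.24233563938554 199.79119296316898 [[0.9995, 0.0321, -0.0001, -0.5429], [0.0272, -0.8515, -0.5236, 0.0651], [-0.0169, 0.5233, -0.852, 1.2268], [0.0, 0.0, 0.0, 1.0]]
top 53.53790315874157 316.00620355074886 202.26982179662355 [[-0.0022, -0.9999, -0.0098, 0.0049], [-0.9804, 0.0041, -0.1971, 0.5641], [0.1972, 0.0092, -0.9803, 0.8076], [0.0, 0.0, 0.0, 1.0]]
{'vfov': 65.11431695604095, 'cx': 315.7237947132493, 'cy': 199.8339574668015, 'T_tool_cam': array([[-8.77594540e-05, -9.64125958e-01, -2.65445154e-01,
         7.22510178e-02],
       [ 9.99999884e-01,  4.12932663e-05, -4.80594021e-04,
        -5.82539120e-04],
       [ 4.74314268e-04, -2.65445165e-01,  9.64125842e-01,
        -1.56794473e-01],
       [ 0.00000000e+00,  0.00000000e+00,  0.00000000e+00,
         1.00000000e+00]])}
[[ 9.68192897e-01 -2.50204839e-01 -2.28907835e-04]
 [-2.50204907e-01 -9.68191854e-01 -1.42792496e-03]
 [ 1.35647032e-04  1.43978066e-03 -9.99998954e-01]] 0.1
```

View pics/scene0.png

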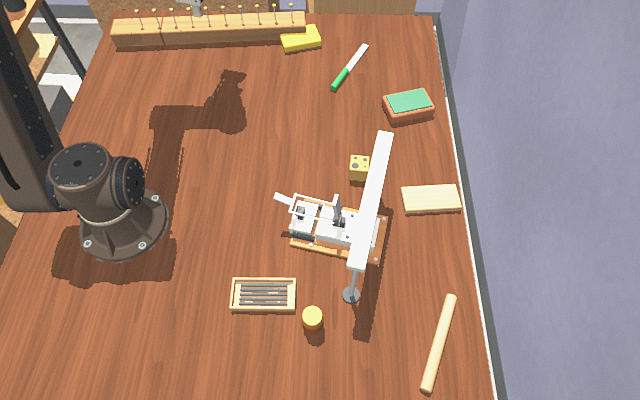

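View pics/top0.png

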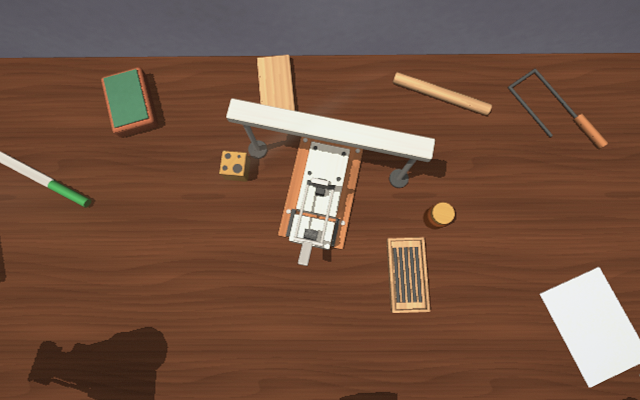

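The scene view shows the press at about (335,228), with its loop raised and the tab at (283,198). The lamp bar runs over the lever, from (385,135) to (355,265). In the top view the press spans (285–360, 140–260), the tab is at (305,253) and the lamp runs from (230,110) to (433,148). Next I fit the lamp and board poses from depth.

```bash
cat > h.py <<'E'
import numpy as np,cv2
from rig import robot
def cloud(n,d,pose=None):
    c=robot.camera_info(n); f=200/np.tan(np.radians(c["vfov"]/2))
    v,u=np.mgrid[:400,:640]; P=np.stack([(u-c["cx"])/f*d,(v-c["cy"])/f*d,d],-1)
    if n=="wrist": T=pose@c["T_tool_cam"]
    else: T=np.linalg.inv(c["view"])
    P=P@T[:3,:3].T+T[:3,3]; P[d<=0]=np.nan
    return P
def pose():
    T=np.eye(4);T[:3,:3]=robot.read_tcp_rot();T[:3,3]=robot.read_position();return T
E
python3 - <<'E'
from h import *
for n in("top","scene"):
    d=np.load(f"pics/{n}0.npy");p=cv2.imread(f"pics/{n}0.png").astype(int)
    P=cloud(n,d); z=P[...,2]
    near=(P[...,0]>.4)&(P[...,0]<.95)&(abs(P[...,1])<.35)
    bench=near&(abs(z)<.01); print(n,"bench",np.nanmedian(z[bench]),bench.sum())
    m=near&(z>.215)&(z<.24)&(p.min(-1)>150)
    q=P[m];print("lamp z",np.median(q[:,2]),m.sum())
    r=cv2.minAreaRect(q[:,:2].astype(np.float32));print(r); b=cv2.boxPoints(r);print(b)
    # board: orange, low
    hsv=cv2.cvtColor(p.astype(np.uint8),cv2.COLOR_BGR2HSV)
    for lo,hi,name in((.008,.017,"board"),(.038,.049,"halves"),(.049,.06,"a"),(.06,.08,"b"),(.08,.2,"c")):
        m=near&(z>lo)&(z<hi)&(abs(P[...,1]+.0)<.12)&(P[...,0]>.4)&(P[...,0]<.8)
        q=P[m]; 
        if len(q)>5: print(name,len(q),np.round(cv2.boxPoints(cv2.minAreaRect(q[:,:2].astype(np.float32))),3).tolist())
E
```

```text
top bench -0.00010850816667573593 49163
lamp z 0.22677506127543323 4235
((0.6672790050506592, -0.022957414388656616), (0.3787360191345215, 0.04001560062170029), 77.69976043701172)
[[ 0.60738856 -0.20371607]
 [ 0.6464856  -0.21224079]
 [ 0.72716945  0.15780124]
 [ 0.6880724   0.16632596]]
board 2444 [[0.4569999873638153, -0.05400000140070915], [0.7020000219345093, -0.1080000028014183], [0.734000027179718, 0.03799999877810478], [0.49000000953674316, 0.09200000017881393]]
halves 3060 [[0.46299999952316284, -0.02500000037252903], [0.6899999976158142, -0.07500000298023224], [0.7099999785423279, 0.013000000268220901], [0.4830000102519989, 0.06300000101327896]]
a 31 [[0.48399999737739563, -0.023000000044703484], [0.6809999942779541, -0.06400000303983688], [0.6949999928474426, 0.007000000216066837], [0.49900001287460327, 0.04800000041723251]]
b 217 [[0.4779999852180481, 0.0], [0.6100000143051147, -0.027000000700354576], [0.6169999837875366, 0.004999999888241291], [0.48500001430511475, 0.032999999821186066]]
c 858 [[0.41999998688697815, -0.0], [0.5929999947547913, -0.03799999877810478], [0.60
[... 579 characters left out ...]
00123977661, -0.03400000184774399], [0.6880000233650208, -0.0860000029206276], [0.7120000123977661, 0.019999999552965164], [0.4860000014305115, 0.07199999690055847]]
a 263 [[0.4650000035762787, -0.024000000208616257], [0.6880000233650208, -0.07599999755620956], [0.7080000042915344, 0.009999999776482582], [0.48500001430511475, 0.06300000101327896]]
b 157 [[0.4790000021457672, -0.004000000189989805], [0.6110000014305115, -0.02800000086426735], [0.6179999709129333, 0.008999999612569809], [0.48500001430511475, 0.032999999821186066]]
c 597 [[0.421999990940094, -0.0], [0.6000000238418579, -0.039000000804662704], [0.6140000224113464, 0.02199999988079071], [0.4350000023841858, 0.061000000685453415]]
```

```bash
cat >> h.py <<'E'
yaw=np.radians(-12.35); c_,s_=np.cos(yaw),np.sin(yaw)
RP=np.array([[c_,-s_,0],[s_,c_,0],[0,0,1]]); OP=np.array([.597,-.008,0])
def w2p(P): return (P-OP)@RP
def p2w(p): return RP@np.asarray(p,float)+OP
def sideview(P,img,name,keep=lambda q:np.ones(len(q),bool)):
    "side picture (press x right, z up), 3 px/mm, x -200..66, z 0..200mm; y colours kept"
    q=w2p(P).reshape(-1,3); col=img.reshape(-1,3); ok=np.isfinite(q[:,0])&(abs(q[:,1])<.05)
    q,col=q[ok],col[ok]; o=np.full((600,800,3),60,np.uint8)
    u=((q[:,0]+.2)*3000).astype(int);v=(600-q[:,2]*3000).astype(int)
    for a,b,k in zip(u,v,col):
        if 0<=a<800 and 0<=b<600: cv2.circle(o,(int(a),int(b)),2,k.tolist(),-1)
    for t in range(-200,66,20): cv2.line(o,((t+200)*3,595),((t+200)*3,600),(0,255,255) if t%100 else (0,0,255),2)
    for t in range(0,200,20): cv2.line(o,(0,600-t*3),(8,600-t*3),(0,255,255) if t%100 else (0,0,255),2)
    cv2.imwrite(name,o)
E
python3 - <<'E'
from h import *
Ps=[];cs=[]
for n,k in(("top",(0,255,0)),("scene",(0,128,255))):
    d=np.load(f"pics/{n}0.npy");P=cloud(n,d)
    if n=="scene": P=P-[0,0,.002]
    Ps.append(P.reshape(-1,3)); cs.append(np.tile(k,(256000,1)))
    q=w2p(P).reshape(-1,3)
    # halves faces/pitch checks
    m=(q[:,2]>.04)&(q[:,2]<.048)&(abs(q[:,1])<.06)&(q[:,0]>-.15)&(q[:,0]<.12)
    print(n,"halves x",np.percentile(q[m,0],[.5,99.5]),"y",np.percentile(q[m,1],[.5,99.5]))
    h=np.histogram(q[m,0],bins=np.arange(-.13,-.04,.002));print(h[0])
    m=(q[:,2]>.085)&(q[:,2]<.2)&(q[:,0]<-.125)&(q[:,0]>-.25)&(abs(q[:,1])<.04);print("tab",np.round(q[m][::6],3).tolist())
sideview(np.concatenate(Ps),np.concatenate(cs),"pics/side0.png")
E
```

```text
top halves x [-0.12552199  0.10376378] y [-0.0450292   0.04414272]
[ 0  8 27 11 10 12 10 17 19 17 19 22 19 18 21 17 22 19 29 29 32 33 35 31
 31 30 31 32 32 29 31 22  0  0  0  0  0 22 34 28 34 31 33 27]
tab [[-0.127, 0.029, 0.102], [-0.128, 0.026, 0.102], [-0.126, 0.015, 0.102], [-0.127, 0.012, 0.101], [-0.125, 0.0, 0.104], [-0.127, -0.0, 0.106], [-0.131, 0.007, 0.105], [-0.128, -0.005, 0.107], [-0.125, -0.016, 0.103], [-0.131, 0.001, 0.105], [-0.128, -0.011, 0.099], [-0.126, -0.023, 0.104], [-0.134, 0.004, 0.107], [-0.132, -0.007, 0.104], [-0.127, -0.027, 0.103], [-0.136, 0.002, 0.108], [-0.133, -0.01, 0.105], [-0.138, 0.001, 0.108], [-0.135, -0.01, 0.103], [-0.14, -0.001, 0.109], [-0.143, 0.006, 0.11], [-0.141, -0.005, 0.11], [-0.145, 0.004, 0.113], [-0.142, -0.008, 0.112], [-0.146, 0.001, 0.11], [-0.144, -0.01, 0.11], [-0.148, -0.001, 0.114], [-0.152, 0.006, 0.117], [-0.149, -0.005, 0.115], [-0.153, 0.004, 0.116], [-0.151, -0.008, 0.117], [-0.155, 0.001, 0.116], [-0.152, -0.01, 0.114], [-0.156, -0.001, 0.113], [-0.16, 0.006, 0.119], [-0.157, -0.005, 0.117], [-0.161, 0.004, 0.117], 
[... 451 characters left out ...]
 23 23  1  0  0  0  0  2 16 18 13 20 19 21]
tab [[-0.171, 0.011, 0.12], [-0.163, 0.011, 0.118], [-0.161, 0.007, 0.12], [-0.17, 0.0, 0.122], [-0.156, 0.006, 0.118], [-0.169, -0.002, 0.121], [-0.156, 0.004, 0.117], [-0.126, 0.02, 0.104], [-0.159, -0.002, 0.121], [-0.146, 0.006, 0.113], [-0.17, -0.009, 0.122], [-0.155, -0.005, 0.121], [-0.142, 0.003, 0.113], [-0.126, 0.012, 0.106], [-0.155, -0.007, 0.119], [-0.142, 0.003, 0.109], [-0.128, 0.009, 0.106], [-0.151, -0.009, 0.12], [-0.139, 0.002, 0.107], [-0.155, -0.007, 0.11], [-0.141, -0.002, 0.107], [-0.126, 0.002, 0.107], [-0.138, -0.004, 0.107], [-0.145, -0.008, 0.105], [-0.129, -0.005, 0.106], [-0.126, -0.008, 0.108], [-0.125, -0.019, 0.105]]
```

View pics/side0.png

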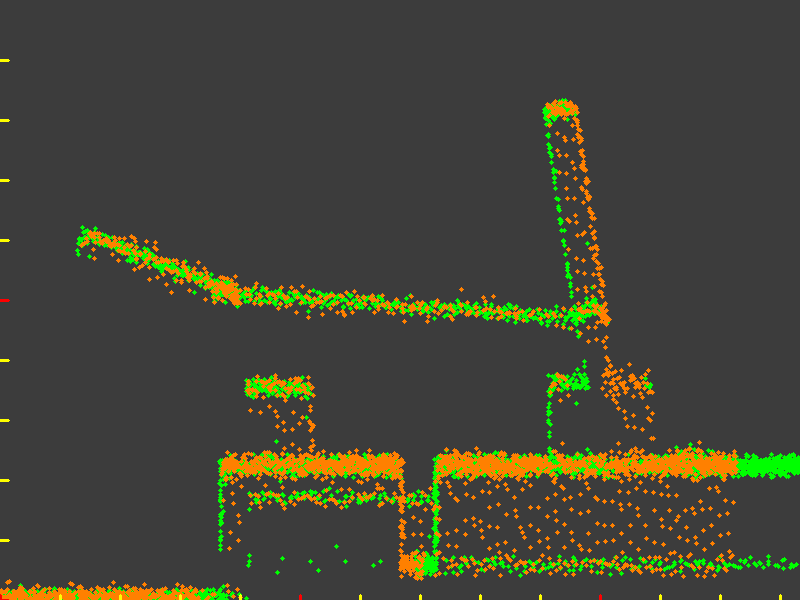

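The side profile is clear at 3 px/mm:
- The sliding half's front face is at u≈220, so the jaw is about 10.7 mm out.
- The lip front is at u≈246.
- The lever is at about -0.14 rad.
- The crossbar is at about (-125, 98) mm and the tab's middle at about (-159, 112) mm.

Next I check reachability and hover over the tab.

```bash
cat >> h.py <<'E'
JAW=.0107; KX=-.104-JAW
def R(b):
    b=np.radians(b); s,c=np.sin(b),np.cos(b)
    return RP@np.array([[c,0,s],[0,-1,0],[s,0,-c]])
def tcp(g,b,y=0,off=.019):
    "grasp point g=(x,z) in press, tool tilt b deg forward -> world TCP"
    t=np.radians(b); return p2w([g[0]+off*np.sin(t),y,g[1]-off*np.cos(t)])
def bar(th,ph): return np.array([.022*np.sin(th)-.122*np.cos(ph), .07+.022*np.cos(th)+.122*np.sin(ph)])
TH0,PH0=-.14,.052; G0=np.array([-.1585,.1122]); B0=1
def grip(th,ph,b0):
    "grasp point and tilt when loop at (th,ph), gripped at tilt b0"
    d=G0-bar(TH0,PH0); a=-(ph-PH0)   # nose-down turn a: -x -> -z
    c,s=np.cos(a),np.sin(a); d=np.array([d[0]*c+d[1]*s, -d[0]*-s+d[1]*c]) if 0 else np.array([c*d[0]+s*d[1], s*d[0]+c*d[1]]) if 0 else rot(d,ph-PH0)
    return bar(th,ph)+d, b0-np.degrees(ph-PH0)
def rot(d,dp):
    "raise direction -x towards +z by dp"
    return np.array([np.cos(dp)*d[0]+np.sin(dp)*d[1], -np.sin(dp)*d[0]+np.cos(dp)*d[1]])
E
python3 - <<'E'
import re
s=open('h.py').read()
a=s.index("    d=G0-bar"); b=s.index("    return bar(th,ph)+d")
s=s[:a]+"    d=rot(G0-bar(TH0,PH0),ph-PH0)\n"+s[b:]
open('h.py','w').write(s)
E
cat >> h.py <<'E'
from scipy.optimize import fsolve
def joint(x,z): return fsolve(lambda q: bar(*q)-[x,z],[-.3,-.2])
E
python3 - <<'E'
from h import *
print("bar0",bar(TH0,PH0),joint(KX-.0108,.0535),joint(KX+.0,.0535))
for b0 in(-12,-6,0):
    for th,ph in((TH0,PH0),tuple(joint(KX-.0108,.0535)),tuple(joint(KX,.0535))):
        g,b=grip(th,ph,b0); q=robot.ik(tcp(g,b),R(b)); print(b0,np.round(g,4),round(b,1),None if q is None else np.round(q))
    q=robot.ik(tcp(G0+[0,.09],b0),R(b0));print(" hover",q is not None and np.round(q))
for b in(40,45,50,55):
    print(b,[(lambda q:None if q is None else np.round(q).tolist())(robot.ik(p2w([x,0,z]),R(b))) for x,z in((-.08,.17),(-.02,.135),(.07,.08))])
robot.goto(tcp(G0+[0,.09],0),R(0)); print(robot.read_t(),w2p(robot.read_position()))
T=pose(); p,d=robot.grab_frame("wrist"); cv2.imwrite("pics/w1.png",p[:,:,::-1])
P=cloud("wrist",d,T); q=w2p(P)
m=(q[...,2]>.09)&(q[...,2]<.14)&(q[...,0]<-.13)&(abs(q[...,1])<.04)
t=q[m]; print(m.sum(),"tab y",np.percentile(t[:,1],[1,50,99]),"x",np.percentile(t[:,0],[1,99]))
for x in(-.14,-.15,-.16,-.17): 
    k=abs(t[:,0]-x)<.003; print(x,np.median(t[k],0) if k.any() else None)
sideview(P,p[:,:,::-1],"pics/side1.png")
E
```

```text
bar0 [-0.12490504  0.09812589] [-0.42632834 -0.30409798] [ 0.04886757 -0.32083441]
-12 [-0.1585  0.1122] -12.0 [ 23.  14. -27.  -8. -60.  60.]
-12 [-0.1619  0.055 ] 8.4 [ 34.   8. -54.  16. -23.  30.]
-12 [-0.1511  0.0544] 9.4 [ 33.   8. -55.  19. -21.  28.]
 hover [ 23.   8. -20.  -7. -72.  58.]
-6 [-0.1585  0.1122] -6.0 [ 26.  10. -32.  -5. -53.  55.]
-6 [-0.1619  0.055 ] 14.4 None
-6 [-0.1511  0.0544] 15.4 None
 hover [ 26.   4. -25.  -4. -65.  54.]
0 [-0.1585  0.1122] 0.0 [ 29.   7. -38.   0. -45.  49.]
0 [-0.1619  0.055 ] 20.4 None
0 [-0.1511  0.0544] 21.4 None
 hover [ 29.   0. -31.   0. -59.  49.]
40 [None, None, None]
45 [None, None, [-15.0, 16.0, -31.0, -134.0, -2.0, -134.0]]
50 [None, [-20.0, 3.0, -45.0, -144.0, -10.0, -120.0], [-22.0, 19.0, -46.0, -162.0, -25.0, -100.0]]
55 [[-21.0, -7.0, -51.0, -140.0, -11.0, -125.0], [-26.0, 7.0, -55.0, -156.0, -28.0, -104.0], [-24.0, 22.0, -51.0, -165.0, -39.0, -95.0]]
2.5333 [-0.15832738  0.00066828  0.18323632]
1497 tab y [-0.00874067  0.00112084  0.01093448] x [-0.16975954 -0.13030469]
-0.14 [-0.14010667  0.00038639  0.1092596 ]
-0.15 [-0.15000091  0.00038131  0.11301727]
-0.16 [-0.15997068  0.00112374  0.11710616]
-0.17 [-0.16848403  0.00111547  0.12012697]
```

View pics/w1.png

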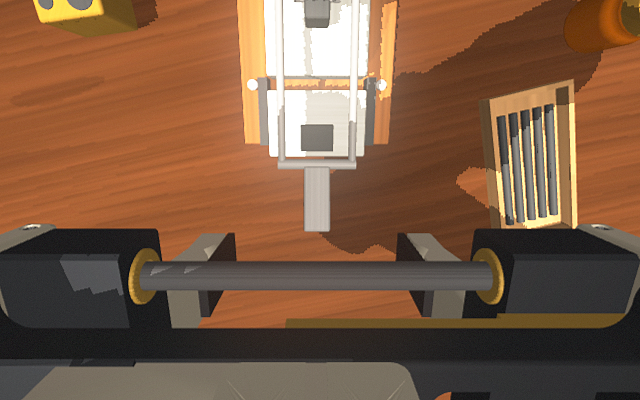

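The wrist view shows the tab centred at u≈316, between v=165 and v=231. The crossbar is at v≈163, the keeper lip is the dark square at (317,137), and the fingers straddle the tab. Now I grasp it and do the hook motion.

Run:
```python
from h import *
b0=-14; Y=.0005
def st(s): print(s,"t%.1f"%robot.read_t(),"G",np.round(w2p(robot.read_position()-.019*robot.read_tcp_rot()[:,2])*1e3,1),"F",np.round(RP.T@robot.read_force(),1),"w%.3f"%robot.read_grip_width())
robot.goto(tcp(G0+[0,.04],b0,Y),R(b0)); robot.servo_line(tcp(G0,b0,Y),R(b0),.1); st("at")
robot.move_gripper(0); st("gripped")
def to(th,ph,n,v):
    g,b=grip(th,ph,b0); robot.servo_line(tcp(g,b,Y),R(b),v); st(n+" bar %s"%np.round(bar(th,ph)*1e3,1))
to(-.3,.04,"pull",.04); to(-.45,.03,"pull",.04)
thd,phd=joint(KX-.011,.0535)
for k in(.33,.67,1): to(-.45+(thd+.45)*k,.03+(phd-.03)*k,"down",.06)
P=robot.grab_frame("wrist")[0]; cv2.imwrite("pics/w2.png",P[:,:,::-1])
T=pose(); p,d=robot.grab_frame("scene"); np.save("pics/s2.npy",d);cv2.imwrite("pics/s2.png",cv2.resize(p[150:290,240:420,::-1],None,fx=4,fy=4,interpolation=cv2.INTER_CUBIC))
```

```text
at t3.5 G [-158.4    0.8  113.3] F [-0.2 -0.   0.5] w0.999
gripped t4.6 G [-158.5    0.4  112.2] F [-0.6 -1.3  0.3] w0.222
pull bar [-128.4   95.9] t4.8 G [-161.3    0.7  109.9] F [ 5.5 -0.7 -1.5] w0.220
pull bar [-131.5   93.5] t5.1 G [-164.8    0.7  107.1] F [ 3.6 -0.4 -1.6] w0.222
down bar [-131.1   80.1] t5.5 G [-166.8    0.5   90. ] F [ 0.7 -0.1  0.2] w0.222
down bar [-129.1   66.5] t6.0 G [-165.8    0.3   72. ] F [-2.2 -0.2 -1.2] w0.224
down bar [-125.7   53.5] t6.4 G [-162.1    0.2   55.2] F [-2.7  0.5 -0.5] w0.221
```

View pics/w2.png

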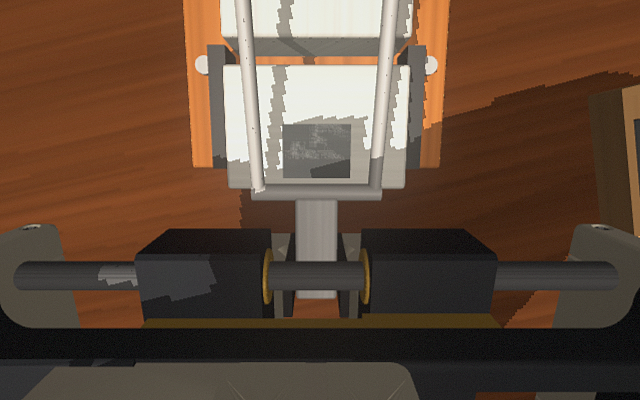

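The crossbar (v≈193) is down in front of the lip's front edge (v≈178), with low forces. Now I slide it back under the lip, release, back off and check.

Run:
```python
from h import *
b0=-14; Y=.0005
def st(s): print(s,"t%.1f"%robot.read_t(),"G",np.round(w2p(robot.read_position()-.019*robot.read_tcp_rot()[:,2])*1e3,1),"F",np.round(RP.T@robot.read_force(),1),"w%.3f"%robot.read_grip_width())
for x in(-.007,-.004,-.002,-.0005):
    th,ph=joint(KX+x,.0535); g,b=grip(th,ph,b0); robot.servo_line(tcp(g,b,Y),R(b),.04); st("back %.4f"%x)
    if abs((RP.T@robot.read_force())[0])>12: break
robot.move_gripper(.7); robot.dwell(.2); st("open")
q=robot.read_position(); robot.servo_line(q-.10*robot.read_tcp_rot()[:,2],None,.2); st("up")
T=pose(); p,d=robot.grab_frame("wrist"); p2,d2=robot.grab_frame("scene")
cv2.imwrite("pics/w3.png",p[:,:,::-1]); 
P=np.concatenate([cloud("wrist",d,T).reshape(-1,3),cloud("scene",d2).reshape(-1,3)-[0,0,.002]])
C=np.concatenate([p[:,:,::-1].reshape(-1,3)//2,np.tile((0,128,255),(256000,1))]); sideview(P,C,"pics/side3.png")
```

```text
back -0.0070 t6.8 G [-158.3   -0.    54.5] F [-4.3  0.3 -0.7] w0.226
back -0.0040 t7.0 G [-155.4    0.    54.2] F [-5.8 -0.  -1. ] w0.222
back -0.0020 t7.3 G [-153.4    0.    54.2] F [-5.8  0.3 -1.8] w0.226
back -0.0005 t7.5 G [-151.9    0.    54.2] F [-5.4  1.2 -1.1] w0.223
open t8.6 G [-151.6    0.5   54.4] F [-0.1  0.5 -0.2] w0.700
up t9.2 G [-164.6    0.5  153.5] F [-0.6  0.1 -0.1] w0.701
```

View pics/side3.png

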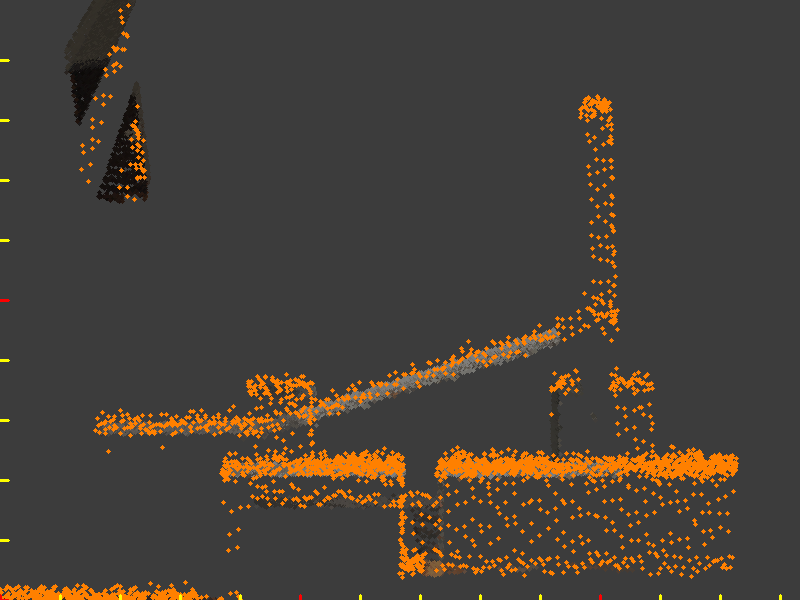

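View pics/w3.png

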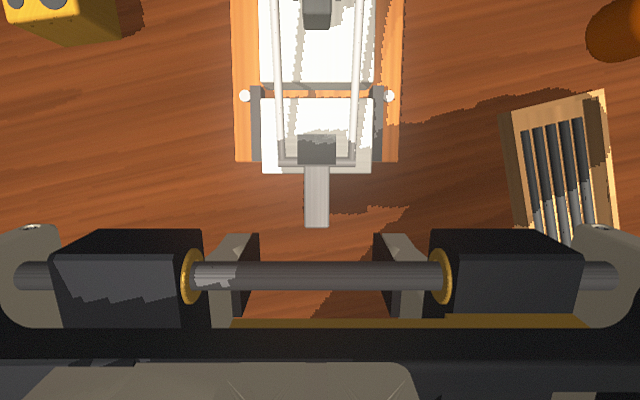

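The side view shows the bar seated under the lip: the tab is level at z≈58 mm and the wires slope up to the lever, which is near 0 rad. The wrist view agrees, with the crossbar at v≈162 partly hidden under the lip at (317,148). Next is the lever push at a slant; I check IK along the arc first.

```bash
cat >> h.py <<'E'
def push(th,b,r=.072,clear=0.,hw=.0095):
    e=np.array([np.sin(th),np.cos(th)]); n=np.array([-np.cos(th),np.sin(th)])
    p=np.array([0,.07])+r*e+n*(.005+hw*abs(np.cos(np.radians(b)+th))+clear); return p2w([p[0],.0005,p[1]])
E
python3 - <<'E'
from h import *
print(np.round(robot.read_qpos(),1))
f=lambda q:None if q is None else np.round(q,0).astype(int).tolist()
for b in(50,55,60):
    print(b,"hi",f(robot.ik(p2w([-.10,0,.27]),R(b))),f(robot.ik(p2w([-.10,0,.21]),R(b))),f(robot.ik(p2w([-.07,0,.15]),R(b))))
    for th in(0,.4,.8,1.2,1.5,1.72): print("  ",th,np.round(w2p(push(th,b))*1e3),f(robot.ik(push(th,b),R(b))))
for x,z in((-.16,.3),(-.16,.36),(-.13,.3),(-.1,.3)): print(x,z,[f(robot.ik(p2w([x,0,z]),R(b))) for b in (0,20,30)])
E
```

```text
[ 34.4  -1.6 -43.7   7.8 -43.2  37.8]
50 hi None None None
   0 [-11.   0. 142.] [-17, 3, -42, -139, -6, -128]
   0.4 [ 21.   1. 139.] [-18, 6, -40, -142, -7, -124]
   0.8 [ 47.   0. 124.] [-21, 11, -42, -152, -14, -112]
   1.2 [ 64.   0. 105.] [-22, 15, -44, -158, -19, -105]
   1.5 [71.  0. 87.] [-22, 18, -45, -161, -24, -101]
   1.72 [73.  1. 72.] [-22, 20, -46, -163, -27, -99]
55 hi None None [-26, -2, -56, -148, -21, -112]
   0 [-10.   1. 142.] [-25, 6, -53, -156, -25, -105]
   0.4 [ 22.   1. 139.] [-24, 9, -51, -158, -26, -103]
   0.8 [ 47.   0. 125.] [-24, 13, -50, -161, -29, -101]
   1.2 [ 63.   0. 106.] [-23, 18, -50, -163, -33, -98]
   1.5 [71.  1. 87.] [-23, 21, -50, -165, -37, -96]
   1.72 [73.  1. 73.] [-24, 24, -51, -166, -40, -95]
60 hi None [-19, -15, -51, -136, -8, -131] None
   0 [-10.   0. 142.] None
   0.4 [ 22.   0. 139.] [-26, 14, -56, -162, -41, -97]
   0.8 [ 46.   1. 126.] [-25, 17, -55, -164, -43, -96]
   1.2 [ 63.   0. 106.] [-25, 22, -54, -165, -47, -94]
   1.5 [71.  0. 88.] [-24, 26, -54, -166, -50, -93]
   1.72 [73.  1. 73.] [-24, 29, -55, -167, -53, -92]
-0.16 0.3 [[29, -5, -20, 0, -75, 48], [44, -19, -41, 20, -58, 24], [52, -24, -52, 34, -53, 8]]
-0.16 0.36 [[29, -6, -13, 0, -83, 48], [45, -20, -33, 18, -66, 27], [53, -26, -44, 31, -62, 12]]
-0.13 0.3 [[26, -2, -17, 0, -75, 51], [39, -15, -38, 19, -56, 29], [45, -21, -50, 34, -49, 12]]
-0.1 0.3 [[24, 1, -14, 0, -75, 54], [35, -12, -35, 18, -54, 33], [40, -17, -48, 34, -45, 17]]
```

Run:
```python
from h import *
def st(s): print(s,"t%.1f"%robot.read_t(),"TCP",np.round(w2p(robot.read_position())*1e3,1),"F",np.round(RP.T@robot.read_force(),1))
robot.servo_line(p2w([-.17,0,.22]),None,.25)
robot.goto(p2w([-.16,0,.36]),R(0)); st("A")
robot.move_gripper(0)
q=[-26,-35,-56,-148,-21,-112]; robot.movej(q); st("B")
qa=robot.ik(p2w([-.07,.0005,.15]),R(55)); print(np.round(qa))
qm=np.array(qa); qm[1]-=15; robot.movej(qm); st("C0")
robot.movej(qa); st("C"); print(np.round(robot.read_tcp_rot()-R(55),2).tolist())
T=pose();p,d=robot.grab_frame("scene"); cv2.imwrite("pics/s4.png",cv2.resize(p[80:300,150:450,::-1],None,fx=2.6,fy=2.6,interpolation=cv2.INTER_CUBIC))
q=w2p(cloud("scene",d)).reshape(-1,3)-[0,0,.002]
m=(abs(q[:,1])<.017)&(q[:,2]>.15)&(q[:,2]<.175)&(abs(q[:,0])<.03); print("lever top",np.percentile(q[m],[3,97],axis=0).round(4).tolist() if m.sum()>5 else m.sum())
```

```text
A t10.5 TCP [-1.601e+02 -1.000e-01  3.584e+02] F [ 0.5  0.2 -0.4]
B t13.9 TCP [-119.5    8.6  411.4] F [ 1.   0.2 -0.9]
[ -25.   -2.  -56. -149.  -21. -112.]
C0 t14.6 TCP [-73.4   1.6 274.3] F [-0.2 -0.1 -0.2]
C t15.1 TCP [-69.8   0.6 151.5] F [-0.2  0.3  0.3]
[[-0.0, 0.0, 0.0], [0.0, -0.0, -0.0], [0.0, 0.0, 0.0]]
lever top [[-0.0058, -0.0159, 0.1514], [0.0035, 0.0136, 0.1683]]
```

View pics/s4.png

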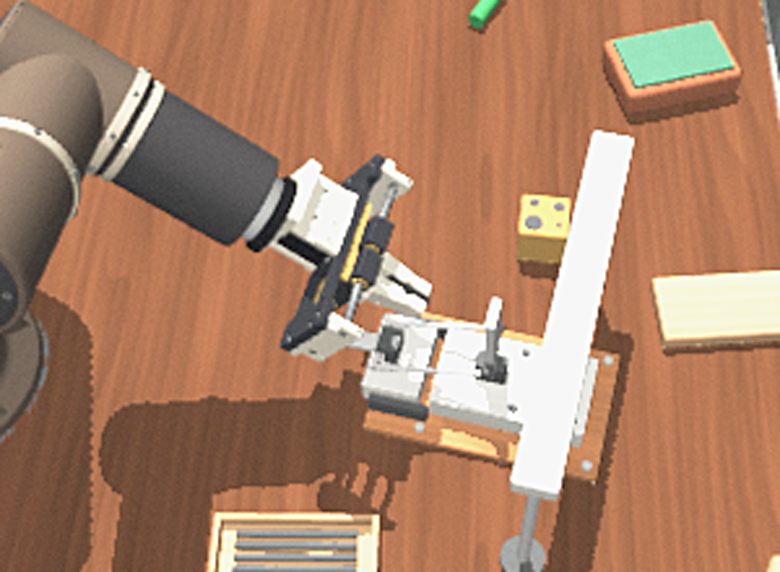

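The gripper is slanted in front of the upright lever, whose end shows at (495,300). It stays well clear of the lamp bar. Pushing along the arc with force checks.

Run:
```python
from h import *
b=55
def st(s):
    F=RP.T@robot.read_force(); print(s,"t%.1f"%robot.read_t(),"TCP",np.round(w2p(robot.read_position())*1e3,1),"F",np.round(F,1)); return np.linalg.norm(F)
robot.servo_line(push(-.03,b,clear=.008),R(b),.12); st("pre")
for th in list(np.arange(.1,1.31,.15))+[1.35,1.42,1.5,1.58,1.64,1.67]:
    robot.servo_line(push(th,b),R(b),.1); f=st("%.2f"%th)
    if f>35: print("STOP"); break
else:
    robot.dwell(.2); st("hold")
    robot.servo_line(push(th,b,clear=.02),R(b),.1); st("off")
p,d=robot.grab_frame("scene"); cv2.imwrite("pics/s5.png",cv2.resize(p[80:300,150:450,::-1],None,fx=2.6,fy=2.6,interpolation=cv2.INTER_CUBIC))
q=w2p(cloud("scene",d)).reshape(-1,3)-[0,0,.002]
m=(q[:,2]>.042)&(q[:,2]<.047)&(abs(q[:,1])<.043)&(q[:,0]<-.03)&(q[:,0]>-.14); print("front",np.percentile(q[m,0],[.5,1,2]))
print(np.histogram(q[m,0],bins=np.arange(-.13,-.04,.003))[0])
```

```text
pre t15.7 TCP [-21.6   0.7 141.8] F [-0.  -1.   0.4]
0.10 t16.1 TCP [ -2.3   0.6 143. ] F [-0.7  0.6 -1.2]
0.25 t16.3 TCP [  9.6   0.6 141.6] F [0.3 0.8 0.5]
0.40 t16.6 TCP [ 21.5   0.5 138.9] F [0.1 0.7 0.2]
0.55 t16.9 TCP [ 32.7   0.5 134.1] F [-1.  -0.5  0.3]
0.70 t17.1 TCP [ 41.7   0.5 128.6] F [-0.5  0.7 -0.3]
0.85 t17.4 TCP [ 49.1   0.5 122.9] F [-0.5  0.  -0.1]
1.00 t17.6 TCP [ 55.6   0.6 116.1] F [-0.9 -0.4  0.8]
1.15 t17.9 TCP [ 61.5   0.6 108.4] F [-0.1  0.8  0.5]
1.30 t18.1 TCP [ 66.6   0.5 100.1] F [-0.  -0.2  0.7]
1.35 t18.4 TCP [67.8  0.5 97.1] F [-0.7 -0.1  1.8]
1.42 t18.6 TCP [69.6  0.4 92.4] F [0.3 0.5 1.1]
1.50 t18.9 TCP [71.   0.4 87. ] F [1.3 0.3 0.6]
1.58 t19.1 TCP [71.8  0.5 81.6] F [-0.3 -0.3 -0. ]
1.64 t19.4 TCP [72.6  0.5 77.7] F [ 0.2  0.1 -0.1]
1.67 t19.6 TCP [72.9  0.5 76. ] F [-0.2  0.1  0.4]
hold t19.8 TCP [73.   0.5 76.2] F [0.  0.  0.3]
off t20.2 TCP [75.3  0.5 96.9] F [ 0.  -0.9  0.6]
front [-0.11463722 -0.1145212  -0.11355475]
[ 0  0  0  0  1 16 12 10  6  8 12 10 11  9 15 19 19 22 18 18 23 19 20 16
 19 16 23 17 12]
```

View pics/s5.png

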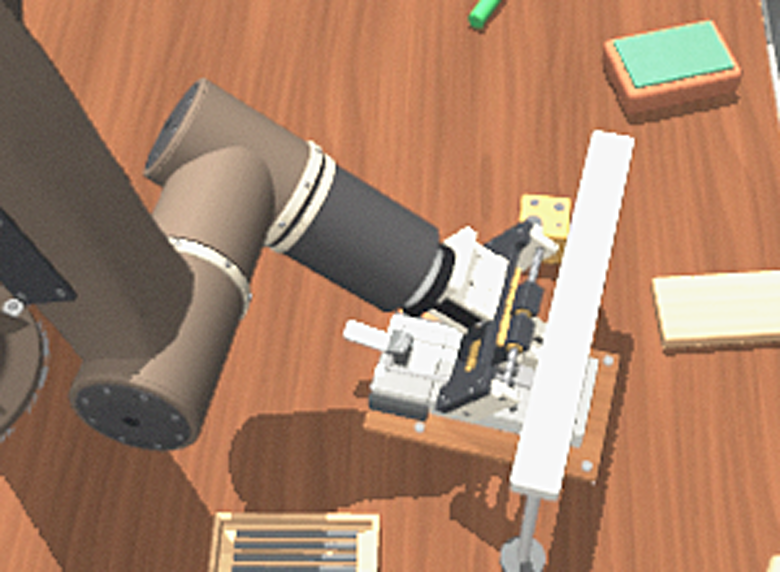

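The halves look closed, with the tab at (365,333) and the loop on the keeper at (400,345); the gripper still hides the lever. I back out along the slant and check.

Run:
```python
from h import *
def st(s): print(s,"t%.1f"%robot.read_t(),"TCP",np.round(w2p(robot.read_position())*1e3,1),"F",np.round(RP.T@robot.read_force(),1))
robot.servo_line(p2w([-.005,.0005,.148]),R(55),.15); st("1")
robot.servo_line(p2w([-.07,.0005,.15]),R(55),.15); st("2")
q=np.array(robot.read_qpos()); q[1]-=30; robot.movej(q); st("3")
Ps=[];C=[]
for n,k in(("top",(0,255,0)),("scene",(0,128,255))):
    p,d=robot.grab_frame(n); P=cloud(n,d)-([0,0,.002] if n=="scene" else 0); Ps.append(P.reshape(-1,3));C.append(np.tile(k,(256000,1)))
    cv2.imwrite(f"pics/{n}6.png",p[:,:,::-1])
    a=cv2.imread(f"pics/{n}0.png").astype(int); df=(abs(a-p[:,:,::-1]).max(-1)>60)
    print(n,"yellow block/jar shift")
    for im in(a.astype(np.uint8),p[:,:,::-1]):
        h=cv2.cvtColor(np.ascontiguousarray(im),cv2.COLOR_BGR2HSV); m=cv2.inRange(h,(16,120,120),(32,255,255))
        _,_,s,c=cv2.connectedComponentsWithStats(m); print([(int(s[i,4]),np.round(c[i]).astype(int).tolist()) for i in range(1,len(s)) if s[i,4]>60])
sideview(np.concatenate(Ps),np.concatenate(C),"pics/side6.png")
```

```text
1 t21.0 TCP [ -4.5   0.5 148. ] F [ 0.4  1.5 -0.2]
2 t21.6 TCP [-68.9   0.4 150.5] F [-0.2  0.7  0.4]
3 t22.6 TCP [-106.9    9.2  393.7] F [0.3 0.2 0.7]
top yellow block/jar shift
[(455, [232, 163]), (387, [443, 213])]
[(454, [232, 163]), (388, [443, 213]), (435, [270, 270])]
scene yellow block/jar shift
[(390, [300, 42]), (188, [357, 175])]
[(395, [300, 42]), (2225, [20, 174]), (189, [357, 175])]
```

View pics/side6.png

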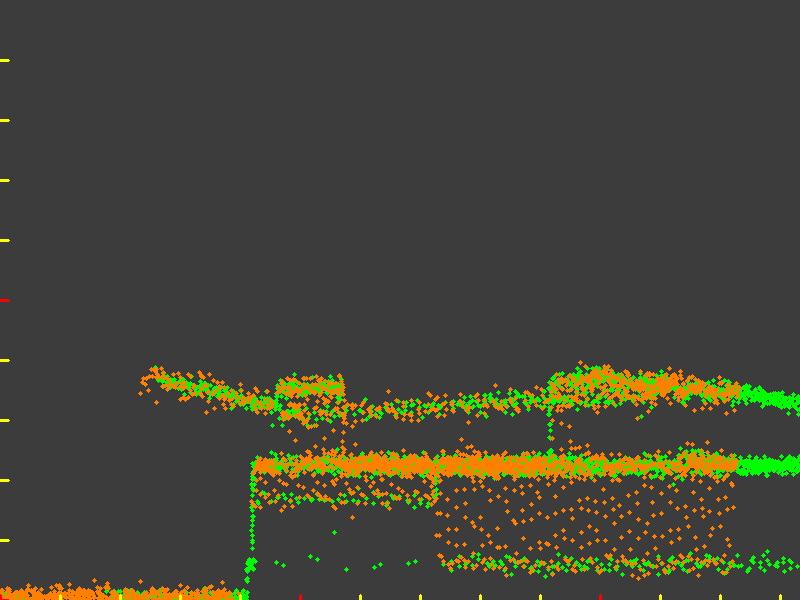

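The side view shows the front face at u≈252 (-116 mm), so the jaw is shut. The lever slopes about 8° below level, the bar is under the lip, and the brass block and jar are unmoved.

```bash
python3 -c "
from rig import robot
print(robot.job_done())"
```

```text
the job is handed in; nothing more can be done
None
```

The job is handed in: the loop is hooked under the keeper's lip, the lever is fully down at its stop and the mould halves are together. The lamp was not bumped, the brass block and jar measured unmoved (the tray was not separately checked), and the arm is backed off at about 22.7 s of the 54 s allowed.

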